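# Turn one leaf of the glaze sample book

## Task

The glaze sample book lies open on the painting table. Turn its top leaf, the board with the orange tab on the right-hand page, over the rings and press it down until it lies flat on the left-hand page: push it with the fingertips, gently, without gripping it and without flinging it over. Turn that one leaf only, do not lift the book or push it about, and leave the bottles, the bowl and the brush alone.

Things in the scene. Friction and masses are not known exactly. Their poses are not given: they have to be found in the camera images.
- binder: The glaze sample book: a loose A5 ring binder with dark blue covers 3 mm thick, lying open on the table, about 1.6 kg, 232 mm along the spine (x) by 380 mm across (y). Origin: on the table under the middle of the spine. x runs along the spine, away from the reader, y to the left-hand page, z up.
- ring_axis (a point): Middle of the ring centre line, 26 mm above the table; the line runs along the book's x. Three steel rings, 42 mm across, at x = -70, 0, 70 mm, their tops 49 mm above the table. The leaves turn about this line.
- left_page (a point): Middle of the top face of the left-hand stack of boards, 23.5 mm above the table. Boards on both pages are rigid, 4 mm thick, 210 mm along x, and lie from 14 to 164 mm either side of the ring centre line; the 60 mm wide, 3 mm thick index tabs stick out to 184 mm.
- top_leaf (a joint): Angle of the top leaf (orange tab, glaze chips on both faces, about 120 g) about the ring line, rad: 0 flat on the right-hand page (mid-plane 26 mm above the table), 1.57 upright, 3.14 flat on the left-hand page. Rubber eyelets grip the rings: it turns stiffly (1 to 2 N at the tab) and stays where it is left. It may start up to 0.14 rad open.
- top_tab (a point): Middle of the outer edge of the orange tab of the top leaf, mid-thickness; at x = -70 mm in the book's frame and 184 mm from the ring centre line, moving with the leaf. Below this tab there is only the cover, which reaches 6 mm further out: some 21 mm of free height.
- second_leaf (a joint): Angle of the second leaf (blue tab), directly under the top leaf; same meaning and stiffness. It starts at 0 and should stay there. Below it lie four more boards, their top 19 mm above the table.
- second_tab (a point): Middle of the outer edge of the blue tab of the second leaf; at x = 0 in the book's frame, 184 mm from the ring centre line, 4.5 mm lower than the top leaf.
- yellow_bottle: Loose squeeze bottle of yellow underglaze with green nozzle, 43 mm in diameter, 108 mm high, standing beyond the head (+x end) of the book. Origin: centre of its underside.
- blue_bottle: Loose squeeze bottle of blue underglaze with teal nozzle, same size, standing beyond the head of the book. Origin: centre of its underside.
- bisque_bowl: Loose white bowl with blue dots, 102 mm in diameter, 58 mm high, standing to the left of the book. Origin: centre of its underside.
- brush: Loose artist's brush with blue handle, 190 mm long, 9 mm thick, lying on the table to the right of the book. Origin: under its middle, its x axis along the handle towards the bristles.

How it is judged:
On the way:
1. the top leaf is pushed up past upright (value of joint top_leaf above 1.6 rad).
At the end, for the whole second after the job is handed in: The top leaf lies flat and still on the left-hand page (above 3.07 rad), the second leaf on the right-hand page (below 0.06 rad), the book on the table within 30 mm of where it was, and the bottles, bowl and brush within 20 mm of where they stood (value of joint top_leaf above 3.07 rad and velocity of joint top_leaf below 0.05 rad/s and value of joint second_leaf below 0.06 rad and distance of binder from where it was at the start of the episode below 0.03 m and height (world z) of binder below 0.006 m and distance of each of yellow_bottle, blue_bottle, bisque_bowl, brush from where it was at the start of the episode below 0.02 m); the robot touches nothing.
It fails at once if the second leaf is turned up as well (more than 0.15 rad) (value of joint second_leaf above 0.15 rad).
It fails at once if the leaf is flung over (faster than 6 rad/s) (velocity of joint top_leaf above 6 rad/s or velocity of joint top_leaf below -6 rad/s).
It fails at once if the leaf is pinched or pressed hard (fingers over 30 N), or pushed with the arm or the gripper's body (over 5 N) (contact force between the fingers and top_leaf above 30 N or contact force between the arm and top_leaf above 5 N).
It fails at once if the book is lifted or pushed about (height (world z) of binder above 0.012 m or angle between binder's own z axis and vertical above 0.1 rad or distance of binder from where it was at the start of the episode above 0.03 m).
It fails at once if a bottle, the bowl or the brush is disturbed (distance of any of yellow_bottle, blue_bottle, bisque_bowl, brush from where it was at the start of the episode above 0.02 m or angle between any of yellow_bottle, blue_bottle, bisque_bowl's own z axis and vertical above 0.4 rad).
It also fails if it takes over 48 s, if anything falls off the work surface, if the arm or the gripper's body presses on something with over 40 N, if the wrist force passes 120 N, or if a joint passes its speed limit or range.

## Robot

A 6-joint arm with a two-finger parallel gripper is mounted at the origin on the work surface. World frame = base frame: x ahead of the robot, y to its left, z up, the work surface at z = 0. Lengths are in m, angles in rad, forces in N, time in s.
With the tool pointing down it reaches from about 0.3 to 0.85 m from the base axis. Payload 4.2 kg.
Tool frame: the origin (TCP) lies at the very end of the fingers, on their centre line; the grasp point (between the pads) lies 19 mm behind it; z points along the fingers, y is the line along which they close (so a half turn about z gives the same grasp; the last joint's range is limited). The gripper opens to 91 mm and grips with 3 to 60 N. Pads are 32 mm wide; open, the fingers measure 118 mm over their backs; the gripper's body (76 mm by 178 mm) begins 60 mm behind the grasp point.
Start: joints at [-1.192, 0.32, 1.565, -0, 1.257, -0.02], TCP at [0.223, -0.53, 0.214] pointing down, gripper open.
Joint ranges: [-3.11, 3.11], [-0.84, 2.01], [0.21, 2.61], [-1.34, 4.49], [0.05, 2.63], [-2.56, 2.56]. Speed limits (rad/s): [2.57, 2.57, 3.14, 3.14, 3.14, 3.14].

## Interface

Orientations are given as a unit quaternion [x, y, z, w].
In Python, from rig import get_state, vision, close_job gives the robot as it stands. The module is installed in compiled form; this text tells all that it offers.
- The arm moves only by the tool servo_tool, never from a script. Its argument "targets" is a list of rows, each an object with "linear": the shift along the world's x, y, z in cm, a list of three; "angular": the turn, a rotation vector about the world's x, y, z in degrees, a list of three. In form: [{"linear": [tx, ty, tz], "angular": [rx, ry, rz]}, ...]. A call has 1 to 12 rows; each row shifts and turns the commanded pose from where the row before left it; what a row does not reach is not made up. A row lasts 1/10 s, in which the tool goes at most 50 mm and 8.59 degrees, less where a joint would pass 70% of its speed; a pose out of reach is approached as far as the arm can. A call with a gripper value outside its range is refused whole. "hand" is the finger opening in cm, from 0 to 9.12, set as the call begins (left out, the last holds). The fingers move at their own pace and stop on an object; "squeeze" is the grip in N (left out, the last holds). Time passes only in rows, so rows that do not move let the fingers close. It gives the time, the measured TCP pose, the force, the opening and the grip force at its end, in the units of the state.
- get_state(): the state, without advancing time (a new reading comes with each control period).
- vision.camera(name): name is "scene" or "top"; returns the picture (384x512x3 uint8, red, green, blue); there is no depth.
- vision.calibration(name): a dict with "fx", "fy", "cx", "cy" (pixels), "distortion" ([k1, k2, p1, p2, k3] as OpenCV has them; the pictures are not rectified), "R" (3x3) and "t" (3): a world point X has camera coordinates R X + t. Camera axes: x right, y down, z forward; pixel columns grow to the right and rows downward; lengths in m; the calibration is good to about 2 mm. A picture is of the moment at which its call begins. calibration takes no time and is no camera call.
- close_job(): hands the job in; it is judged then, once.
The state is a dict: "t": time; "joints": joint angles; "qd": joint speeds; "joint_efforts": joint torques, N m; "position": TCP position; "ee_rot": TCP orientation; "ft_force": force on the tool from outside, world axes, zero at the start; "wrist_torque": the same for the moment, N m; "finger_gap": finger opening in m; "finger_force": force on a finger pad.
Only numpy, scipy, OpenCV 4.12 (cv2) and the standard library are available. Lean on these libraries where they do the work, as an engineer would, in place of code of your own. Each camera call takes 0.05 s, during which the arm holds its last target. There are 200 camera calls.

## Working session

There is one attempt and no reset: what is moved stays moved. The work goes in short steps, Python scripts to look and compute and a tool call to move; the robot and the scene stay as the last step left them, time stands still between calls to the robot, and variables do not carry over. Pictures are saved under pics/ and viewed, at most 11 in all, crops included, and the job is handed in when it is done.

Besides the shell and the picture viewer there is one more tool, called after "Emit:" as name(argument=value, ...), one argument or row to a line, values as JSON. servo_tool: Moves the arm, as the interface text tells. Its arguments: {"type":"object","properties":{"targets":{"type":"array"},"hand":{"type":"number"},"squeeze":{"type":"number"}},"required":["targets"]}

```bash
mkdir -p pics
python3 - <<'E'
from rig import get_state, vision
import cv2
for n in("scene","top"):
    cv2.imwrite(f"pics/{n}0.png",cv2.resize(vision.camera(n)[...,::-1],(768,576),interpolation=cv2.INTER_CUBIC))
    c=vision.calibration(n); print({k:(v.tolist() if hasattr(v,'tolist') else v) for k,v in c.items()})
s=get_state();print(s)
E
```

```text
{'fx': 470.75012833901405, 'fy': 470.75012833901405, 'cx': 251.296183973006, 'cy': 187.4424012274865, 'distortion': [-0.013154457122381138, 0.0, 0.0, 0.0, 0.0], 'R': [[-0.7859102596233124, 0.6181616428133913, -0.014874379754037428], [0.40129770216671284, 0.49160020657354536, -0.7728449981287089], [-0.47043088552361667, -0.6133558675443622, -0.6344204928077031]], 't': [0.4721899014511265, -0.20815600902019427, 1.7360425381775662]}
{'fx': 401.14328028090637, 'fy': 401.14328028090637, 'cx': 260.50453789049874, 'cy': 187.01251316749938, 'distortion': [-0.0017591362052787561, 0.0, 0.0, 0.0, 0.0], 'R': [[-0.008284157483841042, -0.999669685853521, 0.024328828995758462], [-0.999436635503879, 0.007486008370710744, -0.03271652932937596], [0.0325235967794029, -0.024586151878559323, -0.9991685227169314]], 't': [0.03490178906790964, 0.6032077410912167, 1.0041759813631421]}
{'t': 0.1, 'joints': array([-1.19198667e+00,  3.20203445e-01,  1.56554600e+00,  4.24891944e-06,
        1.25740328e+00, -2.00259900e-02]), 'qd': array([-3.15904805e-07, -1.58388501e-04, -3.15212528e-03, -2.73364906e-05,
        1.31350416e-04,  2.15301062e-03]), 'joint_efforts': array([ 2.55580680e-04, -4.13330019e+01, -2.32508826e+01,  7.28879124e-02,
        4.21983493e-02, -5.21979541e-05]), 'position': array([ 0.22311979, -0.5294555 ,  0.21322273]), 'ee_rot': array([ 9.80181904e-01,  1.98098023e-01, -1.37194873e-04, -7.67879694e-04]), 'ft_force': array([-0.6738045 ,  0.00272425, -0.06458986]), 'wrist_torque': array([-0.00594287, -0.0103013 , -0.03252131]), 'finger_force': 0.0, 'finger_gap': 0.09083627130205368}
```

View pics/top0.png

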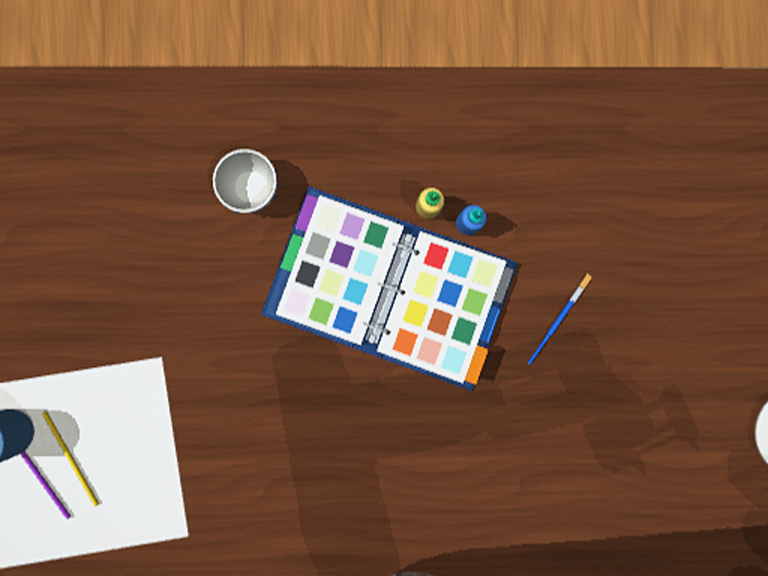

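View pics/scene0.png

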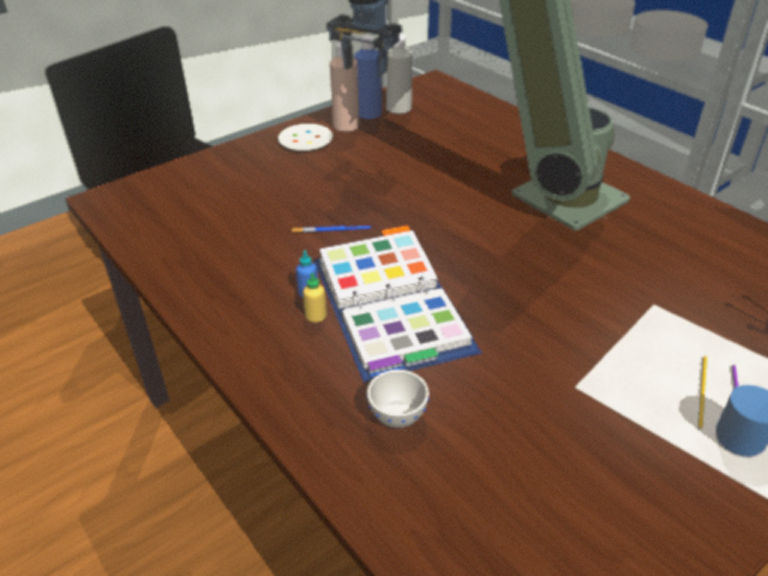

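The top view shows the open book yawed about -18°. Its cover corners are near (311,188), (519,263), (471,389) and (263,315), and the orange tab is at (477,365). The bottles stand at the head, the bowl is at (244,181) and the brush at (560,320). The scene view shows the orange tab at (397,231).

```bash
cat > h.py <<'E'
import numpy as np, cv2
from rig import get_state, vision
def cal(n):
    c=vision.calibration(n); return np.array([[c["fx"],0,c["cx"]],[0,c["fy"],c["cy"]],[0,0,1.]]),np.array(c["distortion"]),np.array(c["R"]),np.array(c["t"])
def proj(n,X):
    K,d,R,t=cal(n); return cv2.projectPoints(np.asarray(X,float).reshape(-1,3),cv2.Rodrigues(R)[0],t,K,d)[0][:,0]
def tri(pa,pb):
    P=[];u=[]
    for n,p in(("top",pa),("scene",pb)):
        K,d,R,t=cal(n); P.append(np.c_[R,t]); u.append(cv2.undistortPoints(np.array([[p]],float),K,d)[0,0])
    X=cv2.triangulatePoints(P[0],P[1],u[0],u[1])[:,0]; return X[:3]/X[3]
def book(q,p):  # book pose q=x,y,yaw ; p in book frame -> world
    c,s=np.cos(q[2]),np.sin(q[2]); p=np.asarray(p,float).reshape(-1,3)
    return np.c_[q[0]+c*p[:,0]-s*p[:,1],q[1]+s*p[:,0]+c*p[:,1],p[:,2]]
E
python3 - <<'E'
from h import *
from scipy.optimize import least_squares
im={n:vision.camera(n) for n in("top","scene")}
def cent(n,lo,hi,box):
    h=cv2.cvtColor(im[n],cv2.COLOR_RGB2HSV); m=cv2.inRange(h,lo,hi); b=np.zeros_like(m); x0,y0,x1,y1=[int(v/1.5) for v in box]; b[y0:y1,x0:x1]=m[y0:y1,x0:x1]
    M=cv2.moments(b,True); print(n,M['m00']); return np.array([M['m10'],M['m01']])/M['m00']
ot=cent("top",(8,180,120),(22,255,255),(462,340,495,390)); os=cent("scene",(5,180,120),(22,255,255),(375,222,415,240))
print("orange",ot,os,tri(ot,os))
cor=(np.array([(311,188),(519,263),(471,389),(263,315)])+.5)/1.5-.5
cb=[(.116,.19,.003),(.116,-.19,.003),(-.116,-.19,.003),(-.116,.19,.003)]
def tab(th): # centre of visible top of tab
    return (-.070,-.174*np.cos(th)+.0015*np.sin(th)*-0,.026+.174*np.sin(th)+.0015)
def f(v):
    return np.r_[(proj("top",book(v,cb))-cor).ravel(), (proj("top",book(v,tab(v[3])))-ot).ravel()*1.5,(proj("scene",book(v,tab(v[3])))-os).ravel()*1.5]
r=least_squares(f,[.45,0,-.3,.05]); print(r.x,r.fun.round(2))
q=r.x
for n,box in(("top",(440,210,540,400)),("scene",(300,200,500,380))):
    k=6 if n=="top" else 4
    g=cv2.resize(im[n],None,fx=k,fy=k,interpolation=cv2.INTER_CUBIC)[...,::-1].copy()
    for p in proj(n,np.r_[book(q,cb),book(q,[tab(q[3]),(0,-.174,.023),(0,0,.049),(.07,0,.049),(-.07,0,.049)])]): cv2.circle(g,tuple(int(v) for v in (p+.5)*k),4,(0,0,255),-1)
    x0,y0,x1,y1=[int(v/1.5*k) for v in box]; g=g[y0:y1,x0:x1]; print(g.shape); cv2.imwrite(f"pics/{n}1.png",g)
E
```

```text
top 203.0
scene 60.0
orange [317.31034483 243.03940887] [263.58333333 152.7       ] [ 0.46575481 -0.10490651  0.05354125]
[ 0.59083173  0.03036252 -0.358204    0.14186175] [-1.2  -1.46 -0.17 -0.19  1.24  1.56 -1.17 -0.46  0.84  0.38 -0.08  0.09]
(760, 400, 3)
(480, 533, 3)
```

View pics/top1.png

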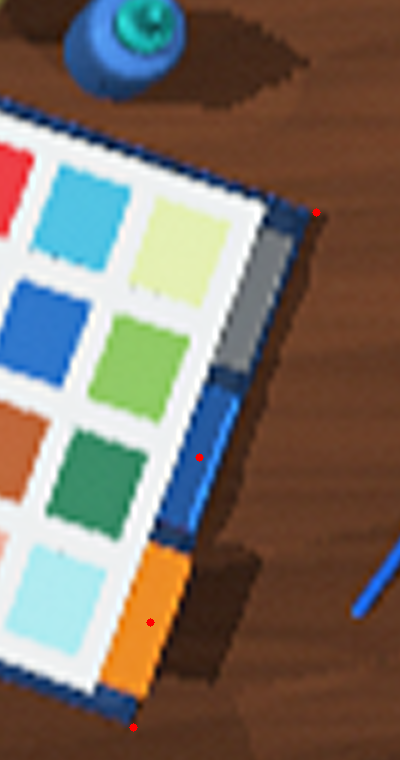

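View pics/scene1.png

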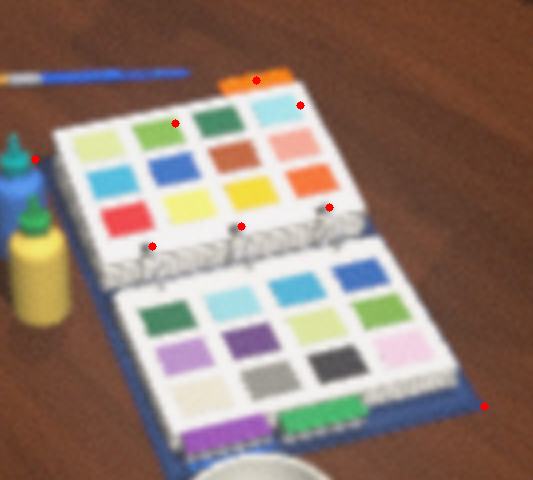

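The overlays fit. The top leaf starts about 0.14 rad open, with its tab about 5 cm up. The ring centre is at about (0.591, 0.030) and the yaw is about -20.5°. I'll move and turn the tool above the free space to the right of the book first.

Emit:
servo_tool(
  targets=[
    {"linear":[1.375,2.31,0.06],"angular":[0,0,8.5]},
    {"linear":[1.375,2.31,0.06],"angular":[0,0,8.5]},
    {"linear":[1.375,2.31,0.06],"angular":[0,0,8.5]},
    {"linear":[1.375,2.31,0.06],"angular":[0,0,8.5]},
    {"linear":[1.375,2.31,0.06],"angular":[0,0,8.5]},
    {"linear":[1.375,2.31,0.06],"angular":[0,0,8.5]},
    {"linear":[1.375,2.31,0.06],"angular":[0,0,8.5]},
    {"linear":[1.375,2.31,0.06],"angular":[0,0,8.5]},
    {"linear":[1.375,2.31,0.06],"angular":[0,0,8.5]},
    {"linear":[1.375,2.31,0.06],"angular":[0,0,8.5]},
    {"linear":[1.375,2.31,0.06],"angular":[0,0,8.5]},
    {"linear":[1.375,2.31,0.06],"angular":[0,0,8.5]},
  ],
  hand=9.1,
)

```text
t: 1.4
position: [0.3886, -0.2516, 0.2211]
ee_rot: [0.46, 0.888, 0.0, -0.0]
ft_force: [0.0, -0.5, 0.2]
finger_gap: 0.0907
finger_force: 0.0
```

Emit:
servo_tool(
  targets=[
    {"linear":[1.375,2.31,0.06],"angular":[0,0,8.5]},
    {"linear":[1.375,2.31,0.06],"angular":[0,0,8.5]},
    {"linear":[1.375,2.31,0.06],"angular":[0,0,8.5]},
    {"linear":[1.375,2.31,0.06],"angular":[0,0,8.5]},
    {"linear":[0,0,0],"angular":[7.5,-2.8,0]},
    {"linear":[0,0,0],"angular":[7.5,-2.8,0]},
    {"linear":[0,0,0],"angular":[7.5,-2.8,0]},
    {"linear":[0,0,0],"angular":[7.5,-2.8,0]},
    {"linear":[0,0,0],"angular":[7.5,-2.8,0]},
    {"linear":[0,0,0],"angular":[0,0,0]},
    {"linear":[0,0,0],"angular":[0,0,0]},
  ],
)

```text
t: 2.5
position: [0.4431, -0.1607, 0.2231]
ee_rot: [0.173, 0.924, 0.337, 0.058]
ft_force: [-0.1, 0.2, 0.1]
finger_gap: 0.0909
finger_force: 0.0
```

```bash
cat >> h.py <<'E'
from scipy.spatial.transform import Rotation as Rn
Q=(0.5908,0.0304,-0.358)
def rep():
    s=get_state(); c,sn=np.cos(Q[2]),np.sin(Q[2]); B=np.array([[c,sn,0],[-sn,c,0],[0,0,1]])
    R=B@Rn.from_quat(s["ee_rot"]).as_matrix(); p=B@(s["position"]-np.array([Q[0],Q[1],0])); fl=B@s["ft_force"]
    sg=-np.sign(R[2,1]) if abs(R[2,1])>.05 else 1
    f1=p+R[:,1]*.0455; f2=p-R[:,1]*.0455
    print("t",s["t"],"J",s["joints"].round(2),"gap",round(s["finger_gap"],4))
    print("book-frame mm: tcp",(p*1e3).round(1),"tips(inner pad)",(f1*1e3).round(1),(f2*1e3).round(1)); print("toolx",R[:,0].round(3),"y",R[:,1].round(3),"z",R[:,2].round(3)); print("F book",fl.round(2))
E
python3 -c "
from h import *
rep()"
```

```text
t 2.5 J [-0.8   0.28  1.8   0.63  1.43 -2.21] gap 0.0909
book-frame mm: tcp [ -71.4 -230.8  223.1] tips(inner pad) [ -70.8 -195.9  252.4] [ -72.  -265.6  193.9]
toolx [-1.     0.01   0.009] y [0.013 0.766 0.642] z [-0.001  0.642 -0.767]
F book [-0.14  0.13  0.12]
```

Emit:
servo_tool(
  targets=[
    {"linear":[0,0,-2]},
    {"linear":[0,0,-2]},
    {"linear":[0,0,-2]},
    {"linear":[0,0,-2]},
    {"linear":[0,0,-2]},
    {"linear":[0,0,-2]},
    {"linear":[0,0,-2]},
    {"linear":[0,0,-2]},
  ],
)

```text
invalid input
```

Emit:
servo_tool(
  targets=[
    {"linear":[0.35,0.94,0]},
    {"linear":[0.35,0.94,0]},
    {"linear":[0.35,0.94,0]},
    {"linear":[0.35,0.94,0]},
    {"linear":[0.35,0.94,0]},
    {"linear":[0.35,0.94,0]},
    {"linear":[0.35,0.94,0]},
    {"linear":[0,0,0]},
  ],
)

```text
invalid input
```

Run:
```python
from h import *
rep()
a=vision.camera("top")[100:300,180:430]; b=vision.camera("scene")[90:290,150:400]
cv2.imwrite("pics/p2.png",cv2.resize(np.hstack([a,b])[...,::-1],(800,320),interpolation=cv2.INTER_CUBIC))
```

```text
t 2.5 J [-0.8   0.28  1.8   0.63  1.43 -2.21] gap 0.0909
book-frame mm: tcp [ -71.4 -230.8  223.1] tips(inner pad) [ -70.8 -195.9  252.4] [ -72.  -265.6  193.9]
toolx [-1.     0.01   0.009] y [0.013 0.766 0.642] z [-0.001  0.642 -0.767]
F book [-0.14  0.13  0.12]
```

View pics/p2.png

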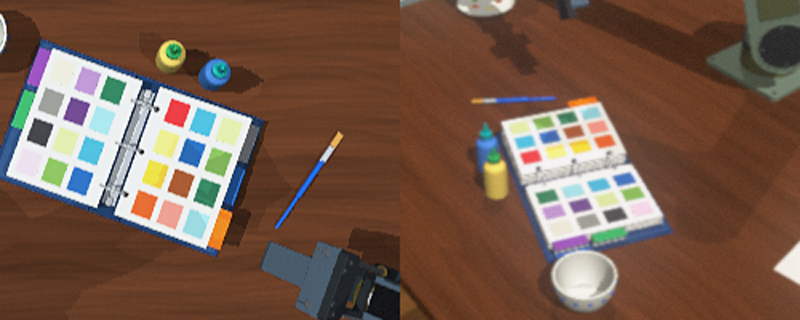

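Both moves were refused because "angular" was missing. The picture shows the tilted gripper to the right of the book, around (310,270), and clear of the brush.

Emit:
servo_tool(
  targets=[
    {"linear":[0,0,-2],"angular":[0,0,0]},
    {"linear":[0,0,-2],"angular":[0,0,0]},
    {"linear":[0,0,-2],"angular":[0,0,0]},
    {"linear":[0,0,-2],"angular":[0,0,0]},
    {"linear":[0,0,-2],"angular":[0,0,0]},
    {"linear":[0,0,-2],"angular":[0,0,0]},
    {"linear":[0,0,-2],"angular":[0,0,0]},
    {"linear":[0,0,-2],"angular":[0,0,0]},
    {"linear":[0,0,0],"angular":[0,0,0]},
  ],
)

```text
t: 3.5
position: [0.443, -0.1587, 0.0629]
ee_rot: [0.172, 0.924, 0.337, 0.057]
ft_force: [-1.0, -0.6, 0.8]
finger_gap: 0.0909
finger_force: 0.0
```

Emit:
servo_tool(
  targets=[
    {"linear":[0.35,0.94,0],"angular":[0,0,0]},
    {"linear":[0.35,0.94,0],"angular":[0,0,0]},
    {"linear":[0.35,0.94,0],"angular":[0,0,0]},
    {"linear":[0.35,0.94,0],"angular":[0,0,0]},
    {"linear":[0.35,0.94,0],"angular":[0,0,0]},
    {"linear":[0.35,0.94,0],"angular":[0,0,0]},
    {"linear":[0.35,0.94,0],"angular":[0,0,0]},
    {"linear":[0,0,0],"angular":[0,0,0]},
  ],
)

```text
t: 4.3
position: [0.4677, -0.0931, 0.0636]
ee_rot: [0.172, 0.924, 0.337, 0.058]
ft_force: [-0.1, -0.1, -0.4]
finger_gap: 0.0908
finger_force: 0.0
```

Run:
```python
from h import *
rep()
a=vision.camera("top")[130:290,230:430]; b=vision.camera("scene")[100:260,170:370]
cv2.imwrite("pics/p3.png",cv2.resize(np.hstack([a,b])[...,::-1],(800,320),interpolation=cv2.INTER_CUBIC))
```

```text
t 4.3 J [-0.67  0.46  2.04  0.78  1.05 -2.42] gap 0.0908
book-frame mm: tcp [ -72.  -158.8   63.6] tips(inner pad) [ -71.5 -124.    92.9] [ -72.5 -193.7   34.3]
toolx [-1.     0.007  0.008] y [0.011 0.765 0.644] z [-0.002  0.644 -0.765]
F book [-0.08 -0.12 -0.41]
```

View pics/p3.png

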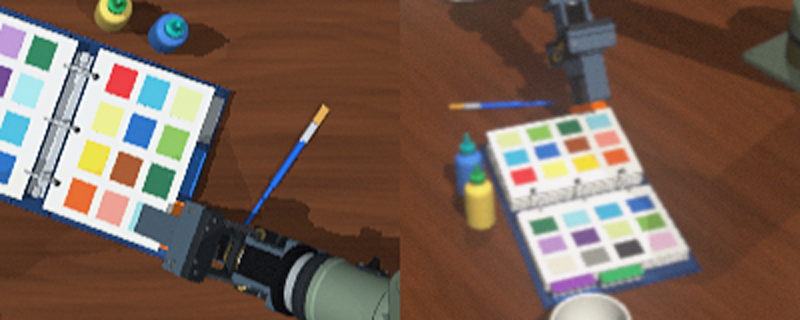

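The upper finger hovers over the leaf near (165,225) in the top crop, and the lower finger is just outside the orange tab. I'll slide the lower fingertip under the tab and start lifting.

Emit:
servo_tool(
  targets=[
    {"linear":[0.35,0.94,0],"angular":[0,0,0]},
    {"linear":[0.35,0.94,0],"angular":[0,0,0]},
    {"linear":[0.1,0.3,0.5],"angular":[0,0,0]},
    {"linear":[0,0,1],"angular":[0,0,0]},
    {"linear":[0,0,1],"angular":[0,0,0]},
    {"linear":[0,0,0],"angular":[0,0,0]},
  ],
)

```text
t: 5.0
position: [0.4765, -0.0731, 0.0903]
ee_rot: [0.172, 0.924, 0.337, 0.06]
ft_force: [-0.6, 0.1, -0.1]
finger_gap: 0.0909
finger_force: 0.0
```

Run:
```python
from h import *
rep()
```

```text
t 5.0 J [-0.63  0.41  2.03  0.78  1.07 -2.35] gap 0.0909
book-frame mm: tcp [ -70.8 -137.    90.3] tips(inner pad) [ -70.4 -102.1  119.5] [ -71.2 -171.8   61. ]
toolx [-1.     0.008  0.005] y [0.009 0.766 0.643] z [ 0.002  0.643 -0.766]
F book [-0.62 -0.16 -0.05]
```

Run:
```python
from h import *
yb=np.array([-np.sin(Q[2]),np.cos(Q[2])])
ph=np.r_[0.2,np.arange(.28,3.1,.08)]; r=np.r_[175.4,174,172,np.full(len(ph)-3,170)]
u=r*np.cos(ph); z=26+r*np.sin(ph); u[0],z[0]=171.8,61
for i,(du,dz) in enumerate(zip(np.diff(u),np.diff(z))): print(i,round(ph[i+1],2),(-du*yb/10).round(2),round(dz/10,2))
```

```text
0 0.28 [0.16 0.43] 1.31
1 0.36 [0.22 0.59] 1.25
2 0.44 [0.25 0.67] 1.18
3 0.52 [0.22 0.59] 1.21
4 0.6 [0.25 0.68] 1.15
5 0.68 [0.28 0.76] 1.09
6 0.76 [0.31 0.84] 1.02
7 0.84 [0.34 0.91] 0.95
8 0.92 [0.37 0.98] 0.87
9 1.0 [0.39 1.04] 0.78
10 1.08 [0.41 1.1 ] 0.69
11 1.16 [0.43 1.15] 0.59
12 1.24 [0.44 1.19] 0.49
13 1.32 [0.46 1.22] 0.39
14 1.4 [0.47 1.25] 0.28
15 1.48 [0.47 1.26] 0.18
16 1.56 [0.48 1.27] 0.07
17 1.64 [0.48 1.27] -0.04
18 1.72 [0.47 1.27] -0.15
19 1.8 [0.47 1.25] -0.26
20 1.88 [0.46 1.23] -0.36
21 1.96 [0.45 1.2 ] -0.47
22 2.04 [0.43 1.16] -0.57
23 2.12 [0.42 1.11] -0.66
24 2.2 [0.4  1.06] -0.76
25 2.28 [0.37 1.  ] -0.84
26 2.36 [0.35 0.93] -0.93
27 2.44 [0.32 0.86] -1.0
28 2.52 [0.29 0.78] -1.07
29 2.6 [0.26 0.7 ] -1.14
30 2.68 [0.23 0.61] -1.19
31 2.76 [0.19 0.52] -1.24
32 2.84 [0.16 0.43] -1.28
33 2.92 [0.12 0.33] -1.31
34 3.0 [0.09 0.23] -1.34
35 3.08 [0.05 0.13] -1.35
```

Emit:
servo_tool(
  targets=[
    {"linear":[0.16,0.43,1.31],"angular":[0,0,0]},
    {"linear":[0.22,0.59,1.25],"angular":[0,0,0]},
    {"linear":[0.25,0.67,1.18],"angular":[0,0,0]},
    {"linear":[0.22,0.59,1.21],"angular":[0,0,0]},
    {"linear":[0.25,0.68,1.15],"angular":[0,0,0]},
    {"linear":[0.28,0.76,1.09],"angular":[0,0,0]},
    {"linear":[0.31,0.84,1.02],"angular":[0,0,0]},
    {"linear":[0.34,0.91,0.95],"angular":[0,0,0]},
    {"linear":[0,0,0],"angular":[0,0,0]},
  ],
)

```text
t: 5.9
position: [0.4965, -0.0173, 0.1816]
ee_rot: [0.172, 0.924, 0.337, 0.06]
ft_force: [-0.3, 0.0, -0.1]
finger_gap: 0.0906
finger_force: 0.0
```

Run:
```python
from h import *
rep()
a=vision.camera("top")[100:290,200:430]; b=vision.camera("scene")[70:260,150:380]
cv2.imwrite("pics/p4.png",cv2.resize(np.hstack([a,b])[...,::-1],(800,330),interpolation=cv2.INTER_CUBIC))
```

```text
t 5.9 J [-0.51  0.27  1.95  0.76  1.17 -2.11] gap 0.0906
book-frame mm: tcp [-71.6 -77.7 181.6] tips(inner pad) [-71.1 -42.9 210.8] [ -72.  -112.5  152.3]
toolx [-1.     0.007  0.005] y [0.009 0.765 0.644] z [ 0.001  0.644 -0.765]
F book [-0.32 -0.09 -0.12]
```

View pics/p4.png

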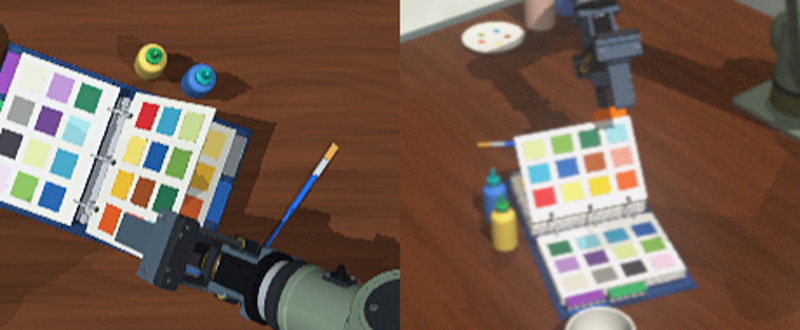

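The leaf is up at roughly 50°, and the second leaf with its blue tab stays flat at (215,195). I'll continue along the arc.

Emit:
servo_tool(
  targets=[
    {"linear":[0.37,0.98,0.87],"angular":[0,0,0]},
    {"linear":[0.39,1.04,0.78],"angular":[0,0,0]},
    {"linear":[0.41,1.1,0.69],"angular":[0,0,0]},
    {"linear":[0.43,1.15,0.59],"angular":[0,0,0]},
    {"linear":[0.44,1.19,0.49],"angular":[0,0,0]},
    {"linear":[0.46,1.22,0.39],"angular":[0,0,0]},
    {"linear":[0.47,1.25,0.28],"angular":[0,0,0]},
    {"linear":[0.47,1.26,0.18],"angular":[0,0,0]},
    {"linear":[0.48,1.27,0.07],"angular":[0,0,0]},
    {"linear":[0.48,1.27,-0.04],"angular":[0,0,0]},
    {"linear":[0.47,1.27,-0.15],"angular":[0,0,0]},
    {"linear":[0.47,1.25,-0.26],"angular":[0,0,0]},
  ],
)

```text
t: 7.2
position: [0.55, 0.1257, 0.219]
ee_rot: [0.172, 0.924, 0.337, 0.059]
ft_force: [-0.3, -0.9, 1.1]
finger_gap: 0.0907
finger_force: 0.4
```

Emit:
servo_tool(
  targets=[
    {"linear":[0.46,1.23,-0.36],"angular":[0,0,0]},
    {"linear":[0.45,1.2,-0.47],"angular":[0,0,0]},
    {"linear":[0.43,1.16,-0.57],"angular":[0,0,0]},
    {"linear":[0.42,1.11,-0.66],"angular":[0,0,0]},
    {"linear":[0,0,0],"angular":[0,0,0]},
  ],
)

```text
t: 7.7
position: [0.5666, 0.1729, 0.1971]
ee_rot: [0.172, 0.924, 0.337, 0.057]
ft_force: [-0.3, 0.5, 0.3]
finger_gap: 0.0912
finger_force: 0.0
```

Run:
```python
from h import *
rep()
a=vision.camera("top")[80:290,150:430]; b=vision.camera("scene")[80:290,150:430]
cv2.imwrite("pics/p5.png",cv2.resize(np.hstack([a,b])[...,::-1],(800,300),interpolation=cv2.INTER_CUBIC))
```

```text
t 7.7 J [-0.08  0.28  1.89  0.86  0.96 -1.79] gap 0.0912
book-frame mm: tcp [-72.6 125.  197.1] tips(inner pad) [-72.1 159.8 226.3] [-73.1  90.1 167.8]
toolx [-1.     0.007  0.01 ] y [0.012 0.766 0.643] z [-0.003  0.643 -0.766]
F book [-0.48  0.34  0.25]
```

View pics/p5.png

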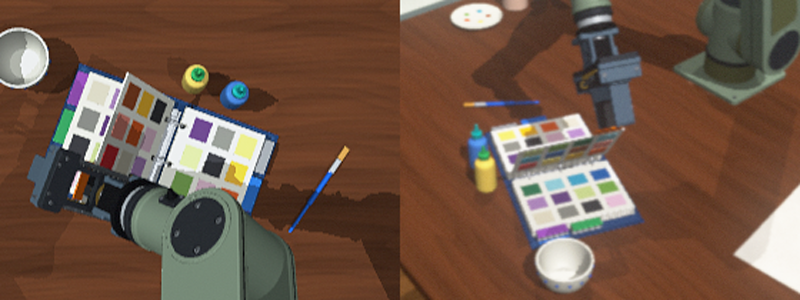

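The leaf is past upright and leaning left, and the right page is untouched. I'll push on down toward the left page.

Emit:
servo_tool(
  targets=[
    {"linear":[0.4,1.06,-0.76],"angular":[0,0,0]},
    {"linear":[0.37,1.0,-0.84],"angular":[0,0,0]},
    {"linear":[0.35,0.93,-0.93],"angular":[0,0,0]},
    {"linear":[0.32,0.86,-1.0],"angular":[0,0,0]},
    {"linear":[0.29,0.78,-1.07],"angular":[0,0,0]},
    {"linear":[0.26,0.7,-1.14],"angular":[0,0,0]},
    {"linear":[0.23,0.61,-1.19],"angular":[0,0,0]},
    {"linear":[0.19,0.52,-1.24],"angular":[0,0,0]},
    {"linear":[0.16,0.43,-1.28],"angular":[0,0,0]},
    {"linear":[0,0,0],"angular":[0,0,0]},
  ],
)

```text
t: 8.8
position: [0.5916, 0.2409, 0.1015]
ee_rot: [0.173, 0.924, 0.337, 0.057]
ft_force: [-0.6, -1.0, 1.4]
finger_gap: 0.0911
finger_force: 0.0
```

Emit:
servo_tool(
  targets=[
    {"linear":[0.05,0.15,-0.7],"angular":[0,0,0]},
    {"linear":[0.05,0.15,-0.7],"angular":[0,0,0]},
    {"linear":[0,0,-0.6],"angular":[0,0,0]},
    {"linear":[0,0,-0.5],"angular":[0,0,0]},
    {"linear":[0,0,0],"angular":[0,0,0]},
  ],
)

```text
t: 9.3
position: [0.5934, 0.2432, 0.0782]
ee_rot: [0.173, 0.924, 0.337, 0.058]
ft_force: [-1.0, 0.8, -0.2]
finger_gap: 0.0908
finger_force: 0.0
```

Run:
```python
from h import *
rep()
a=vision.camera("top")[80:290,150:430]; b=vision.camera("scene")[80:290,150:430]
cv2.imwrite("pics/p6.png",cv2.resize(np.hstack([a,b])[...,::-1],(800,300),interpolation=cv2.INTER_CUBIC))
```

```text
t 9.3 J [ 0.06  0.47  1.96  1.1   0.72 -2.01] gap 0.0908
book-frame mm: tcp [-72.1 200.2  78.2] tips(inner pad) [-71.5 235.1 107.4] [-72.6 165.4  48.9]
toolx [-1.     0.009  0.009] y [0.012 0.766 0.643] z [-0.001  0.643 -0.766]
F book [-1.21  0.37 -0.21]
```

View pics/p6.png

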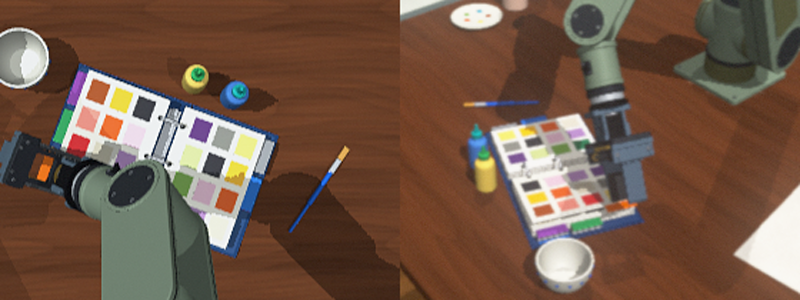

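The leaf is nearly down on the left page. I'll press it the rest of the way in small steps and watch the force.

Emit:
servo_tool(
  targets=[
    {"linear":[0,0,-0.4],"angular":[0,0,0]},
    {"linear":[0,0,-0.4],"angular":[0,0,0]},
    {"linear":[0,0,0],"angular":[0,0,0]},
  ],
)

```text
t: 9.7
position: [0.5935, 0.2433, 0.0704]
ee_rot: [0.173, 0.924, 0.337, 0.058]
ft_force: [-0.9, -0.7, -0.5]
finger_gap: 0.091
finger_force: 0.0
```

Emit:
servo_tool(
  targets=[
    {"linear":[0,0,-0.2],"angular":[0,0,0]},
    {"linear":[0,0,0],"angular":[0,0,0]},
  ],
)

```text
t: 9.9
position: [0.5937, 0.2434, 0.0687]
ee_rot: [0.173, 0.924, 0.337, 0.059]
ft_force: [-0.5, -0.3, -0.6]
finger_gap: 0.091
finger_force: 0.0
```

Emit:
servo_tool(
  targets=[
    {"linear":[0,0,-0.1],"angular":[0,0,0]},
    {"linear":[0,0,0],"angular":[0,0,0]},
  ],
)

```text
t: 10.1
position: [0.5938, 0.2434, 0.0679]
ee_rot: [0.172, 0.924, 0.337, 0.059]
ft_force: [-0.4, -0.2, -0.5]
finger_gap: 0.0908
finger_force: 0.0
```

Emit:
servo_tool(
  targets=[
    {"linear":[0,0,-0.1],"angular":[0,0,0]},
    {"linear":[0,0,-0.1],"angular":[0,0,0]},
    {"linear":[0,0,0],"angular":[0,0,0]},
  ],
)

```text
t: 10.4
position: [0.5938, 0.2434, 0.0659]
ee_rot: [0.172, 0.924, 0.337, 0.059]
ft_force: [-0.4, -0.2, -1.0]
finger_gap: 0.091
finger_force: 0.1
```

Emit:
servo_tool(
  targets=[
    {"linear":[0,0,-0.1],"angular":[0,0,0]},
    {"linear":[0,0,0],"angular":[0,0,0]},
  ],
)

```text
t: 10.6
position: [0.5938, 0.2434, 0.0649]
ee_rot: [0.172, 0.924, 0.337, 0.059]
ft_force: [-0.0, -1.4, 0.1]
finger_gap: 0.0909
finger_force: 0.1
```

Emit:
servo_tool(
  targets=[
    {"linear":[0,0,-0.1],"angular":[0,0,0]},
    {"linear":[0,0,0],"angular":[0,0,0]},
  ],
)

```text
t: 10.8
position: [0.5938, 0.2434, 0.0639]
ee_rot: [0.172, 0.924, 0.337, 0.059]
ft_force: [0.0, -0.2, -0.4]
finger_gap: 0.0911
finger_force: 0.1
```

Emit:
servo_tool(
  targets=[
    {"linear":[0,0,-0.1],"angular":[0,0,0]},
    {"linear":[0,0,0],"angular":[0,0,0]},
  ],
)

```text
t: 11.0
position: [0.5938, 0.2434, 0.0628]
ee_rot: [0.173, 0.924, 0.337, 0.059]
ft_force: [0.2, 0.2, 1.0]
finger_gap: 0.0911
finger_force: 0.1
```

Run:
```python
from h import *
rep()
a=vision.camera("top")[140:260,130:270]; b=vision.camera("scene")[160:280,230:370]
cv2.imwrite("pics/p7.png",cv2.resize(np.hstack([a,b])[...,::-1],(800,343),interpolation=cv2.INTER_CUBIC))
```

```text
t 11.0 J [ 0.06  0.49  1.98  1.13  0.71 -2.06] gap 0.0911
book-frame mm: tcp [-71.8 200.5  62.8] tips(inner pad) [-71.3 235.4  92.1] [-72.4 165.7  33.6]
toolx [-1.     0.008  0.008] y [0.011 0.766 0.643] z [-0.     0.643 -0.766]
F book [0.1  0.24 1.03]
```

View pics/p7.png

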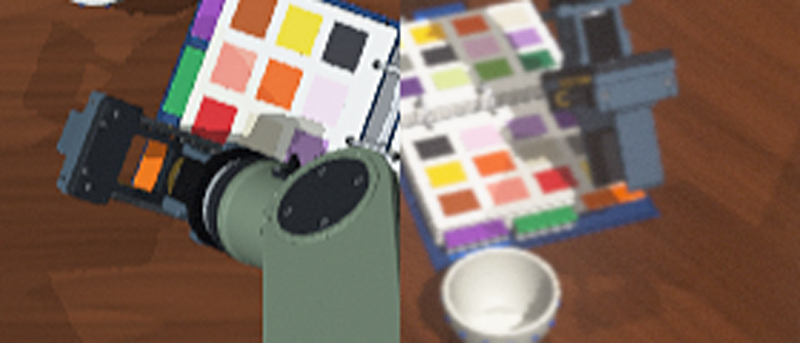

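The leaf looks almost flat, with the orange tab at (620,190) in the scene crop. I see no clear contact force yet, so I'll go on in 1 mm steps.

Emit:
servo_tool(
  targets=[
    {"linear":[0,0,-0.1],"angular":[0,0,0]},
    {"linear":[0,0,0],"angular":[0,0,0]},
  ],
)

```text
t: 11.3
position: [0.5938, 0.2434, 0.0619]
ee_rot: [0.172, 0.924, 0.337, 0.059]
ft_force: [-0.6, -1.0, 0.0]
finger_gap: 0.0908
finger_force: 0.1
```

Emit:
servo_tool(
  targets=[
    {"linear":[0,0,-0.1],"angular":[0,0,0]},
    {"linear":[0,0,0],"angular":[0,0,0]},
  ],
)

```text
t: 11.5
position: [0.5938, 0.2434, 0.0612]
ee_rot: [0.172, 0.924, 0.337, 0.059]
ft_force: [-0.0, -0.7, 2.3]
finger_gap: 0.0909
finger_force: 1.1
```

```bash
python3 -c "
from h import *
rep()"
```

```text
t 11.5 J [ 0.06  0.5   1.98  1.14  0.71 -2.06] gap 0.0909
book-frame mm: tcp [-71.8 200.6  61.2] tips(inner pad) [-71.3 235.4  90.5] [-72.3 165.8  31.9]
toolx [-1.     0.008  0.008] y [0.011 0.765 0.643] z [-0.     0.643 -0.765]
F book [ 0.2  -0.64  2.33]
```

Contact force is rising (2.3 N), and the last 1 mm step gave only 0.7 mm of motion, so the leaf is bottoming out. I'll take one more press and then retreat.

Emit:
servo_tool(
  targets=[
    {"linear":[0,0,-0.1],"angular":[0,0,0]},
    {"linear":[0,0,0],"angular":[0,0,0]},
  ],
)

```text
t: 11.7
position: [0.5939, 0.2435, 0.061]
ee_rot: [0.172, 0.923, 0.338, 0.059]
ft_force: [-3.9, -2.7, 7.0]
finger_gap: 0.0913
finger_force: 3.7
```

Emit:
servo_tool(
  targets=[
    {"linear":[0,0,-0.1],"angular":[0,0,0]},
    {"linear":[0,0,0],"angular":[0,0,0]},
  ],
)

```text
t: 11.9
position: [0.5939, 0.2435, 0.0608]
ee_rot: [0.172, 0.923, 0.338, 0.059]
ft_force: [-5.3, -4.9, 12.1]
finger_gap: 0.0911
finger_force: 6.2
```

It is bottomed out at 12 N. I'll retreat straight up.

Emit:
servo_tool(
  targets=[
    {"linear":[0,0,0.5],"angular":[0,0,0]},
    {"linear":[0,0,1],"angular":[0,0,0]},
    {"linear":[0,0,2],"angular":[0,0,0]},
    {"linear":[0,0,2],"angular":[0,0,0]},
    {"linear":[0,0,2],"angular":[0,0,0]},
    {"linear":[0,0,2],"angular":[0,0,0]},
    {"linear":[0,0,2],"angular":[0,0,0]},
    {"linear":[-1,0,2],"angular":[0,0,0]},
    {"linear":[-2,0,2],"angular":[0,0,0]},
    {"linear":[-2,0,1],"angular":[0,0,0]},
    {"linear":[-2,0,0],"angular":[0,0,0]},
    {"linear":[0,0,0],"angular":[0,0,0]},
  ],
)

```text
t: 13.1
position: [0.5214, 0.2435, 0.2239]
ee_rot: [0.172, 0.924, 0.337, 0.058]
ft_force: [1.0, 0.1, -0.9]
finger_gap: 0.091
finger_force: 0.0
```

Emit:
servo_tool(
  targets=[
    {"linear":[-3,0,0],"angular":[0,0,0]},
    {"linear":[-3,0,0],"angular":[0,0,0]},
    {"linear":[-3,0,0],"angular":[0,0,0]},
    {"linear":[-2,0,0],"angular":[0,0,0]},
    {"linear":[0,0,0],"angular":[0,0,0]},
  ],
)

```text
t: 13.6
position: [0.4119, 0.2434, 0.2235]
ee_rot: [0.172, 0.924, 0.337, 0.058]
ft_force: [0.4, -0.3, -0.1]
finger_gap: 0.091
finger_force: 0.0
```

Run:
```python
from h import *
rep()
a=vision.camera("top")[80:280,150:400]; b=vision.camera("scene")[120:320,180:430]
np.save("b.npy",b)
cv2.imwrite("pics/p8.png",cv2.resize(np.hstack([a,b])[...,::-1],(800,320),interpolation=cv2.INTER_CUBIC))
```

```text
t 13.6 J [ 0.09  0.01  2.15  0.87  0.86 -1.66] gap 0.091
book-frame mm: tcp [-242.2  136.8  223.5] tips(inner pad) [-241.7  171.7  252.7] [-242.7  102.   194.3]
toolx [-1.     0.008  0.009] y [0.011 0.766 0.643] z [-0.002  0.643 -0.766]
F book [ 0.5  -0.13 -0.14]
```

View pics/p8.png

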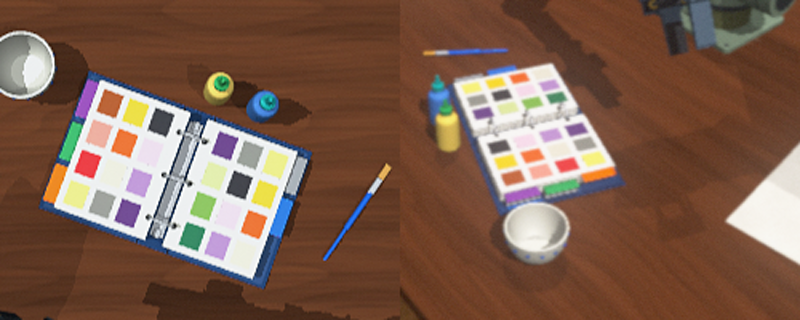

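The orange tab now lies on the left page, at (55,183) in the top crop, with everything else in place. One quick check of the tab height before I hand in.

Run:
```python
from h import *
P=[]
for n,(x0,y0,x1,y1) in(("top",(174,178,196,212)),("scene",(283,215,320,240))):
    h=cv2.cvtColor(vision.camera(n),cv2.COLOR_RGB2HSV); m=cv2.inRange(h,(5,180,120),(22,255,255))[y0:y1,x0:x1]
    M=cv2.moments(m,True); P.append(np.array([M['m10'],M['m01']])/M['m00']+[x0,y0]); print(n,P[-1],M['m00'])
print(tri(*P), book(Q,[-.07,.174,.0275])); 
for th in(3.14,3.07,3.0): print(th,proj("scene",book(Q,[-.07,-.174*np.cos(th),.0275+.174*np.sin(th)])))
```

```text
top [184.08287293 194.20994475] 181.0
scene [304.03448276 228.72413793] 87.0
[0.58651826 0.2196627  0.02640618] [[0.58620794 0.21789643 0.0275    ]]
3.14 [[303.70330909 227.97536155]]
3.07 [[303.88728239 224.70862132]]
3.0 [[303.95271367 221.21840654]]
```

The tab's top face is at 26.4 mm against 27.5 mm expected, so the leaf is flat.

```bash
python3 -c "
from rig import close_job
print(close_job())"
```

```text
the job is handed in; nothing more can be done
None
```

The top leaf now lies flat on the left-hand page (tab measured 26.4 mm up, about 27.5 mm expected), pressed at no more than about 14 N at the wrist; the second leaf and other items look undisturbed in the last pictures, and the job is handed in (no verdict was returned).

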